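# Roll the edge trim home on an instrument panel

### The arm

A 6-joint arm with a two-finger parallel gripper is mounted at the origin on the work surface. World frame = base frame: x ahead of the robot, y to its left, z up, the work surface at z = 0. Lengths are in mm, angles in rad, forces in N, time in s.
With the tool pointing down it reaches from about 275 to 750 mm from the base axis. Payload 10.2 kg.
Tool frame: the origin (TCP) lies midway between the tips of the shut fingers; the grasp point (between the pads) lies 19 mm behind it (ctrl.tcp_to_grasp is the z of the grasp point in the tool frame, in mm); z points along the fingers, y is the direction in which the jaws open and shut (so a half turn about z gives the same grasp; the last joint's range is limited). The gripper opens to 85 mm and grips with 20 to 120 N. Pads are 22 mm wide; open, the fingers measure 114 mm over their backs; the gripper's body (76 mm by 85 mm) begins 54 mm behind the grasp point. The pads swing forward as they close: fully open they stand 13 mm farther back than shut.
Start: joints at [-1.419, 0.313, 1.498, -0, 1.331, -0.223], TCP at [192.183, -488.566, 231.294] pointing down, gripper open.
Joint ranges: [-2.94, 2.94], [-0.97, 2.17], [0.19, 2.56], [-1.23, 4.37], [0.02, 3.11], [-2.88, 2.88]. Speed limits (rad/s): [2.39, 2.39, 3.01, 3.14, 3.14, 3.14].

### API

Orientations are given as a unit quaternion [w, x, y, z].
In Python, from rig import sensors, capture, order, ctrl gives the robot as it stands. The module is installed in compiled form; this text tells all that it offers.
- The arm moves only by the tool play_rows, never from a script. Its argument "deltas" is a list of rows, each a list of 7 numbers: the shift along the world's x, y, z in units of 40 mm (1.0 is 40 mm), then the turn, a rotation vector about the world's x, y, z in units of 6 degrees (1.0 is 6 degrees), then the opening, from -1 (shut) to 1 (fully open). A call has 1 to 8 rows; each row shifts and turns the commanded pose from where the row before left it; what a row does not reach is not made up. A row lasts 1/12 s, in which the tool goes at most 41.7 mm and 7.16 degrees, less where a joint would pass 70% of its speed; a pose out of reach is approached as far as the arm can. A call is refused whole if a number of a shift passes 1 or a number of a turn 1, either way. A call with a gripper value outside its range is refused whole. The fingers move at their own pace and stop on an object; "squeeze" is the grip in N (left out, the last holds). Time passes only in rows, so rows that do not move let the fingers close. It gives the time, the measured TCP pose, the force and the opening at its end, in the units of the state.
- sensors.sense(): the state, without advancing time (a new reading comes with each control period).
- capture(name): name is "side" or "top" or "wrist"; returns a dict with "pixels" (400x640x3 uint8, red, green, blue), "z_map" (400x640 float32, mm along the optical axis (not along the pixel's ray), 0 where there is no reading), "fx", "fy", "cx", "cy" (pixels), "eye" and "rotation" of the camera in the world; the wrist camera has in their place "tool_from_camera" (4x4, takes a point from camera to tool coordinates, whose origin is the TCP and whose axes are the flange's). Camera axes: x right, y down, z forward; pixel columns grow to the right and rows downward; lengths in mm; the calibration is good to about 2 mm. A picture is of the moment at which its call begins: read the wrist's pose just before it.
- order.finish_job(): hands the job in, once; it reports no verdict.
The state is a dict: "time_s": time; "joints": joint angles; "dq": joint speeds; "tau": joint torques, N m; "eef_pos": TCP position; "ee_rot": TCP orientation; "force": force on the tool from outside, world axes, zero at the start; "wrist_torque": the same for the moment, N m; "grip_width": opening from 0.0 (shut) to 1.0 (fully open).
Only numpy, scipy, OpenCV 4.12 (cv2) and the standard library are available. Lean on these libraries where they do the work, as an engineer would, in place of code of your own. Each camera call takes 0.05 s, during which the arm holds its last target. There are 200 camera calls.

### The job

Take the spring-loaded hand roller from its stand and, with its wheel flat and square on the sloping panel's orange edge strip, roll it firmly along the strip until all five trim pieces are fully home; press the strip only with the roller. Then put the roller back upright in its stand as it was, let go, and leave the other things on the bench where they are.

Things in the scene. Friction and masses are not known exactly. Their poses are not given: they have to be found in the camera images.
- easel: Fixed blue easel (base 200 x 226 x 8 mm) with an aluminium instrument panel, 180 mm up the slope x 210 mm wide, sloping 0.56 rad (32 deg), its face towards the robot, 22 to 118 mm above the table. Origin: centre of the base's underside; x: level, away from the robot (yaw within 0.3), the way the panel rises; z up. Two 10 mm high knobs sit on the panel 62 mm down-slope of the strip.
- strip: Channel of the edge strip on the panel, 40 mm from its upper edge, fixed. Origin: middle of the strip, on the panel's face, 96 mm above the table. x up the slope, y level along the strip, z the panel's outward normal, 0.56 rad from vertical, leaning to the robot. Carries five orange flat-topped trim pieces in a row, 34 mm apart along y, each 33 x 24 mm; 170 mm in all.
- trim0 (a joint): How far the trim piece centred at y = -68 mm of the strip is pressed in along the panel's normal, m: 0 = top 10 mm above the panel face; 0.006 = fully home at its stop, top 4 mm above the face. Starts at 0 to 0.0015. Stiff friction fit: moves under about 6 N and stays where left.
- trim1 (a joint): How far the trim piece centred at y = -34 mm of the strip is pressed in along the panel's normal, m: 0 = top 10 mm above the panel face; 0.006 = fully home at its stop, top 4 mm above the face. Starts at 0 to 0.0015. Stiff friction fit: moves under about 6 N and stays where left.
- trim2 (a joint): How far the trim piece centred at y = 0 mm of the strip is pressed in along the panel's normal, m: 0 = top 10 mm above the panel face; 0.006 = fully home at its stop, top 4 mm above the face. Starts at 0 to 0.0015. Stiff friction fit: moves under about 6 N and stays where left.
- trim3 (a joint): How far the trim piece centred at y = 34 mm of the strip is pressed in along the panel's normal, m: 0 = top 10 mm above the panel face; 0.006 = fully home at its stop, top 4 mm above the face. Starts at 0 to 0.0015. Stiff friction fit: moves under about 6 N and stays where left.
- trim4 (a joint): How far the trim piece centred at y = 68 mm of the strip is pressed in along the panel's normal, m: 0 = top 10 mm above the panel face; 0.006 = fully home at its stop, top 4 mm above the face. Starts at 0 to 0.0015. Stiff friction fit: moves under about 6 N and stays where left.
- roller: Spring-loaded hand roller, about 0.32 kg, 122 mm tall, upright in its stand. Origin: middle of the underside of its steel crossbar (84 mm along x, 30 along y, 12 high). x: axle, y: rolling direction, z: up the handle. Red square handle 30 x 30 mm, 12 to 66 mm above the origin. A fork with a rubber wheel hangs below. Same either way round (half turn about z).
- roller_grip (a point): Point to grip at on the handle's axis, 45 mm above the roller's origin, 101 mm above the relaxed wheel's lowest point; axes as the roller's.
- axle (a point): Centre of the roller's black wheel: radius 20 mm, 30 mm wide, fork 44 mm over its arms. 36 mm below the roller's origin when relaxed (wheel's lowest point 56 mm below). Wheel and fork slide up to 14 mm towards the handle against a spring: about 4 N to start, plus 1 N per mm (18 N fully in).
- wheel (a joint): Turn of the roller's wheel about its axle, rad, 0 at the start, unlimited; 1 rad = 20 mm rolled.
- stand: Fixed stand, left or right of the easel: base 100 x 90 mm, two grey walls 12 mm thick, 70 mm long (y), tops 64 mm up, 58 mm apart along x. Origin: centre of the underside, z up. Wheel and fork hang between the walls (7 mm free each side), the crossbar rests across their tops: roller origin 64 mm above the stand's, axle along the stand's x, either way round.
- bin: Bystander, loose: blue divided parts bin, 100 x 100 x 50 mm. Origin: centre of its underside.
- bottle: Bystander, loose: small white dispensing bottle with a green cone nozzle, 42 mm across, 98 mm tall. Origin: centre of its underside.
- module: Bystander, loose: circuit module on an aluminium base, 130 x 85 x 37 mm. Origin: centre of its underside.
- screwdriver: Bystander, loose: yellow-handled screwdriver, 180 mm, lying. Origin: centre of its underside as it lies.
- meter: Bystander, loose: yellow hand multimeter lying flat, 150 x 75 x 45 mm. Origin: centre of its underside as it lies.
- spool: Bystander, loose: grey spool standing on end, 60 mm across, 50 mm high. Origin: centre of its underside.

How it is judged:
By the outcome, as a careful person would: the job done as asked, in the order asked, and still so for the second after the job is handed in, with the robot touching nothing.
It also fails if it takes over 56 s, if anything falls off the work surface, if the arm or the gripper's body presses on something with over 40 N, if the wrist force passes 120 N, or if a joint passes its speed limit or range.

## Working session

There is one attempt and no reset: what is moved stays moved. The work goes in short steps, Python scripts to look and compute and a tool call to move; the robot and the scene stay as the last step left them, time stands still between calls to the robot, and variables do not carry over. Pictures are saved under pics/ and viewed, about 8 in all and at most 12, crops included, and the job is handed in when it is done.

Besides the shell and the picture viewer there is one more tool, called after "Request:" by a JSON object that holds its "fn" and its "kwargs", one argument or row to a line. play_rows: Moves the arm, as the interface text tells. Its arguments: {"type":"object","properties":{"deltas":{"type":"array","items":{"type":"array","items":{"type":"number"}}},"squeeze":{"type":"number"}},"required":["deltas"]}

```bash
mkdir -p pics
cat > h.py <<'E'
import numpy as np, cv2
from rig import sensors, capture, order, ctrl
from scipy.spatial.transform import Rotation as R
def save(n,p): cv2.imwrite('pics/'+n+'.png', p[:,:,::-1])
def cloud(c):
    z=c['z_map']; v,u=np.mgrid[:400,:640]
    P=np.stack([(u-c['cx'])/c['fx']*z,(v-c['cy'])/c['fy']*z,z],-1)
    if 'eye' in c: return P@np.array(c['rotation']).T+np.array(c['eye'])
    return P
E
python3 - <<'E'
from h import *
print(sensors.sense(), ctrl.tcp_to_grasp)
for n in ('top','side'):
    c=capture(n); save(n,c['pixels']); np.savez(n+'.npz',**c)
    print(n,c['eye'],c['rotation'],c['fx'],c['cx'],c['cy'])
    print(cloud(c)[::80,::80][:, :, 2].round())
E
```

```text
{'time_s': 0.0, 'joints': array([-1.41940728e+00,  3.13440913e-01,  1.49847239e+00,  3.02720526e-06,
        1.33096775e+00, -2.23390652e-01]), 'dq': array([ 0.00046487,  0.00020763, -0.00026209,  0.00158834, -0.00106042,
       -0.00106527]), 'tau': array([-8.46345156e-04, -4.12261212e+01, -2.59745765e+01, -2.59525850e-04,
        4.13908157e-03, -5.98839165e-06]), 'eef_pos': array([ 192.13883343, -488.29521416,  230.72642638]), 'ee_rot': array([-6.43731919e-04,  9.82493703e-01,  1.86294684e-01,  2.46558849e-05]), 'force': array([ 0.22392908,  0.04536085, -0.05274018]), 'wrist_torque': array([ 0.00177582, -0.03491543, -0.00203611]), 'grip_width': 0.9998120347349687} -18.700000000000003
top [ 426.15614754   59.01701226 1621.09874953] [ 0.02421127 -0.7003269   0.71282196 -0.02899817] 494.13170567103793 310.68585399684014 187.3797927201426Traceback (most recent call last):
  File "<stdin>", line 6, in <module>
  File "h.py", line 8, in cloud
    if 'eye' in c: return P@np.array(c['rotation']).T+np.array(c['eye'])
                          ~^~~~~~~~~~~~~~~~~~~~~~~~~~
ValueError: matmul: Input operand 1 has a mismatch in its core dimension 0, with gufunc signature (n?,k),(k,m?)->(n?,m?) (size 4 is different from 3)
```

Rotation is a quaternion (w first).

```bash
sed -i "s/np.array(c\['rotation'\]).T/R.from_quat(np.array(c['rotation'])[[1,2,3,0]]).as_matrix().T/" h.py
python3 - <<'E'
from h import *
for n in ('top','side'):
    c=capture(n); save(n,c['pixels']); np.savez(n+'.npz',**c)
    print(n,c['eye'],c['rotation'],c['fx'],c['cx'],c['cy'])
    print(cloud(c)[::80,::80].round().tolist())
E
```

```text
top [ 426.15614754   59.01701226 1621.09874953] [ 0.02421127 -0.7003269   0.71282196 -0.02899817] 494.13170567103793 310.68585399684014 187.3797927201426
[[[1336.0, 1263.0, -284.0], [1335.0, 951.0, -292.0], [1338.0, 637.0, -307.0], [1338.0, 317.0, -318.0], [1333.0, -7.0, -319.0], [1337.0, -335.0, -337.0], [1337.0, -668.0, -348.0], [1329.0, -995.0, -342.0]], [[1012.0, 1252.0, -281.0], [921.0, 810.0, -0.0], [916.0, 543.0, 2.0], [892.0, 267.0, 69.0], [908.0, 9.0, -0.0], [902.0, -258.0, 5.0], [900.0, -528.0, -3.0], [895.0, -796.0, 0.0]], [[699.0, 1254.0, -299.0], [652.0, 805.0, -0.0], [647.0, 542.0, 1.0], [643.0, 278.0, 2.0], [637.0, 15.0, 8.0], [633.0, -249.0, 5.0], [630.0, -518.0, -8.0], [624.0, -777.0, 8.0]], [[388.0, 1255.0, -316.0], [393.0, 723.0, 169.0], [385.0, 541.0, -2.0], [380.0, 281.0, -2.0], [375.0, 20.0, -2.0], [372.0, -235.0, 35.0], [366.0, -506.0, -8.0], [361.0, -765.0, 2.0]], [[81.0, 1250.0, -323.0], [133.0, 799.0, -6.0], [129.0, 539.0, 1.0], [125.0, 282.0, 4.0], [170.0, 30.0, 269.0], [244.0, -111.0, 677.0], [217.0, -306.0, 549.0], [209.0, -488.0, 527.0]]]
side [ 289.9990
[... 399 characters left out ...]
 -456.0, 220.0], [1334.0, -1304.0, -100.0], [950.0, -1897.0, -285.0], [366.0, -1925.0, -237.0], [-75.0, -1269.0, 56.0], [-469.0, -1281.0, 92.0]], [[1331.0, 353.0, 305.0], [1330.0, 102.0, 155.0], [1338.0, -330.0, -105.0], [915.0, -254.0, 5.0], [604.0, -347.0, -3.0], [286.0, 23.0, 267.0], [-35.0, -501.0, 3.0], [-530.0, -1034.0, -241.0]], [[1332.0, 458.0, 109.0], [1332.0, 224.0, -100.0], [1328.0, -172.0, -450.0], [742.0, 191.0, 1.0], [496.0, 129.0, 1.0], [248.0, 68.0, 1.0], [16.0, 72.0, 56.0], [-252.0, -57.0, 1.0]], [[1334.0, 570.0, -102.0], [1331.0, 358.0, -372.0], [832.0, 526.0, -2.0], [625.0, 487.0, 14.0], [428.0, 429.0, 1.0], [225.0, 378.0, -0.0], [21.0, 329.0, 0.0], [-185.0, 278.0, -0.0]]]
```

View pics/top.png

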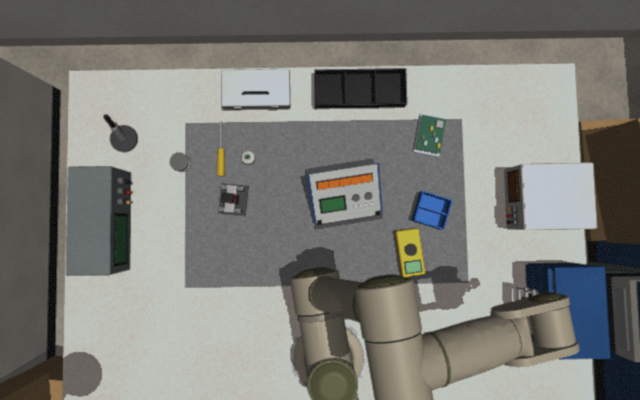

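View pics/side.png

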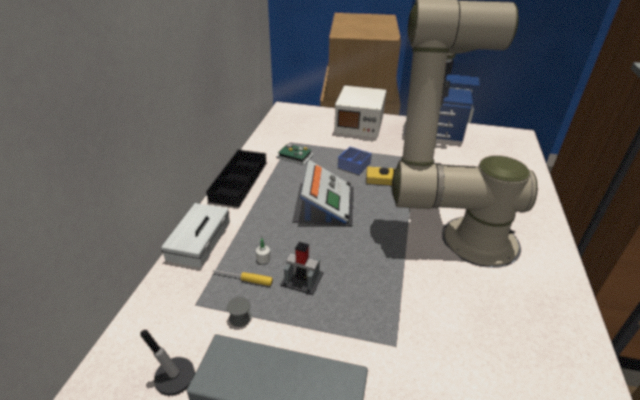

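The top view shows the easel at about (345,193) with its orange strip at (345,181), and the roller in its stand at (233,199). In the side view the roller is at (302,265). Now I'll measure both.

```bash
cat > m.py <<'E'
from h import *
for n in ('top','side'):
    c=dict(np.load(n+'.npz')); P=cloud(c); hsv=cv2.cvtColor(c['pixels'],cv2.COLOR_RGB2HSV)
    H,S,V=[hsv[...,i].astype(int) for i in range(3)]
    inr=lambda x0,x1,y0,y1:(P[...,0]>x0)&(P[...,0]<x1)&(P[...,1]>y0)&(P[...,1]<y1)
    # easel region
    o=inr(450,800,-150,200)&(H>3)&(H<16)&(S>170)&(V>120)&(P[...,2]>60)
    Q=P[o]; m=np.median(Q,0); mm=(Q.max(0)+Q.min(0))/2
    u,s,vt=np.linalg.svd(Q-Q.mean(0)); print(n,'orange',o.sum(),Q.mean(0).round(1),mm.round(1),'axis',vt[0].round(4), 'extent',np.ptp((Q-Q.mean(0))@vt[0]).round(1))
    uv=np.argwhere(o)[:,::-1].astype(np.float32); print(cv2.minAreaRect(uv))
    # panel plane fit
    g=inr(450,800,-150,200)&(S<40)&(V>120)&(P[...,2]>30)&(P[...,2]<115)
    Q=P[g]; A=np.c_[Q[:,:2],np.ones(len(Q))]; co=np.zeros(3)
    w=np.ones(len(Q),bool)
    for i in range(8):
        co=np.linalg.lstsq(A[w],Q[w,2],rcond=None)[0]; w=abs(A@co-Q[:,2])<6
    print('panel',g.sum(),w.sum(),'slope',np.arctan(np.hypot(*co[:2])),'yaw',np.arctan2(co[1],co[0]),co)
    # roller
    r=inr(450,700,220,420)&((H<5)|(H>172))&(S>140)&(V>50)&(P[...,2]>60)
    Q=P[r]; print('red',r.sum(),Q.mean(0).round(1),Q.min(0).round(1),Q.max(0).round(1))
    b=inr(450,700,220,420)&(P[...,2]>66)&(P[...,2]<84)&(S<60)
    Q=P[b]; print('bar',b.sum(),Q.mean(0).round(1)); 
    if len(Q)>5: print(cv2.minAreaRect(Q[:,:2].astype(np.float32)))
    t=c['pixels']; 
    if n=='top': crops=[t[170:230,200:270],t[150:235,295:395]]
    else: crops=[t[235:300,270:335],t[150:230,290:365]]
    save(n+'crop',np.hstack([cv2.resize(k,(390,390)) for k in crops]))
a=[cv2.imread(f'pics/{n}crop.png') for n in('top','side')]
cv2.imwrite('pics/crop.png',cv2.resize(np.vstack(a),(590,590)))
E
python3 m.py
```

```text
top orange 367 [557.6 -56.5 105.4] [558.2 -56.9 104.2] axis [-0.1388  0.9903  0.007 ] extent 166.5
((344.38653564453125, 181.28109741210938), (6.914341449737549, 54.22298812866211), 81.02737426757812)
panel 1633 1493 slope 0.551174640978869 yaw 0.13654402274532024 [ 6.09000936e-01  8.36761119e-02 -2.40340802e+02]
red 9 [512.  286.  102.9] [502.8 284.3  87. ] [518.3 287.5 115.6]
bar 208 [514.9 300.5  74.5]
((563.3033447265625, 294.6200866699219), (67.79035949707031, 185.96217346191406), 82.485595703125)
side orange 43 [554.1 -52.1 106. ] [554.5 -48.4 105.5] axis [-0.1441  0.9895  0.0044] extent 151.2
((315.4999694824219, 179.99998474121094), (3.2879796028137207, 24.49544906616211), 9.462322235107422)
panel 919 884 slope 0.5540254411783568 yaw 0.13524895259821615 [ 6.13007835e-01  8.34179236e-02 -2.41103954e+02]
red 124 [507.4 314.7 103.9] [494.4 300.5  80.2] [522.4 320.6 126.3]
bar 219 [510.7 305.1  73.8]
((562.9788818359375, 297.08740234375), (60.50248718261719, 192.08851623535156), 74.39403533935547)
```

View pics/crop.png

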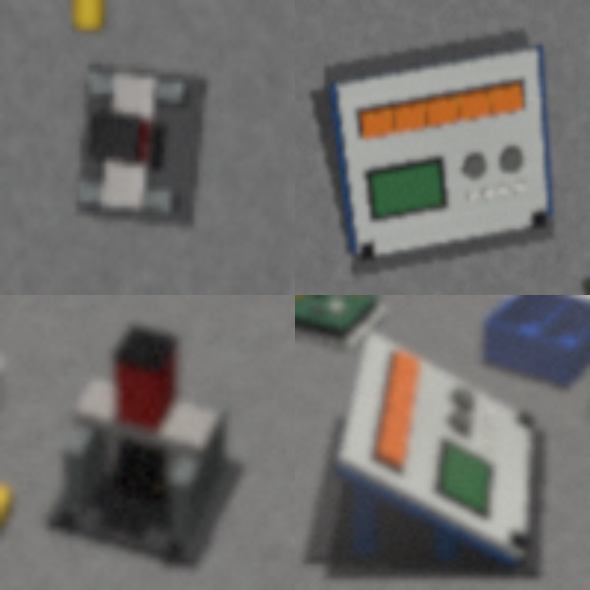

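The crops agree with the numbers: the strip yaw is about 0.139 and the slope 0.55. The crossbar runs nearly along world x, with the handle near (510,303). I'll move above the roller and refine with the wrist camera.

Request:
{"fn": "play_rows", "kwargs": {
  "deltas": [
    [0.4, 0.95, 0.1, 0, 0, -0.45, 1],
    [0.4, 0.95, 0.1, 0, 0, -0.45, 1],
    [0.4, 0.95, 0.1, 0, 0, -0.45, 1],
    [0.4, 0.95, 0.1, 0, 0, -0.45, 1],
    [0.4, 0.95, 0.1, 0, 0, -0.45, 1],
    [0.4, 0.95, 0.1, 0, 0, -0.45, 1],
    [0.4, 0.95, 0.1, 0, 0, -0.45, 1],
    [0.4, 0.95, 0.1, 0, 0, -0.45, 1]
  ]
}}

```text
time_s: 0.82
eef_pos: [320.3, -182.6, 263.5]
ee_rot: [0.0, 1.0, -0.003, 0.0]
force: [1.3, -0.6, 0.3]
grip_width: 0.995
```

Request:
{"fn": "play_rows", "kwargs": {
  "deltas": [
    [0.4, 0.95, 0.1, 0, 0, 0, 1],
    [0.4, 0.95, 0.1, 0, 0, 0, 1],
    [0.4, 0.95, 0.1, 0, 0, 0, 1],
    [0.4, 0.95, 0.1, 0, 0, 0, 1],
    [0.4, 0.95, 0.1, 0, 0, 0, 1],
    [0.4, 0.95, 0.1, 0, 0, 0, 1],
    [0.4, 0.95, 0.1, 0, 0, 0, 1],
    [0.4, 0.95, 0.1, 0, 0, 0, 1]
  ]
}}

```text
time_s: 1.48
eef_pos: [448.4, 121.8, 295.4]
ee_rot: [0.0, 1.0, -0.001, 0.0]
force: [0.4, -0.8, 0.6]
grip_width: 1.002
```

Request:
{"fn": "play_rows", "kwargs": {
  "deltas": [
    [0.3, 0.95, 0, 0, 0, 0, 1],
    [0.3, 0.95, 0, 0, 0, 0, 1],
    [0.3, 0.95, 0, 0, 0, 0, 1],
    [0.3, 0.95, 0, 0, 0, 0, 1],
    [0, 0, 0, 0, 0, 0, 1],
    [0, 0, 0, 0, 0, 0, 1]
  ]
}}

```text
time_s: 1.98
eef_pos: [496.0, 272.8, 294.1]
ee_rot: [0.0, 1.0, 0.0, -0.001]
force: [0.2, -0.2, -0.1]
grip_width: 1.0
```

Run:
```python
from h import *
s=sensors.sense(); print(s['eef_pos'],s['ee_rot'],s['joints'])
c=capture('wrist'); save('w1',c['pixels']); np.savez('w1.npz',pos=s['eef_pos'],rot=s['ee_rot'],**c)
print(c['tool_from_camera'])
```

```text
[495.99423367 272.76580201 294.12364416] [ 3.07736379e-04  9.99999521e-01  2.27841392e-04 -9.01197925e-04] [ 2.95891548e-01  3.72393469e-01  1.25315394e+00 -6.36828683e-05
  1.51794876e+00  1.86623562e+00]
[[ 4.22484551e-04 -9.63969595e-01 -2.66012107e-01  6.66546738e+01]
 [ 9.99999910e-01  4.14624070e-04  8.57085673e-05 -5.96351428e-01]
 [ 2.76745697e-05 -2.66012120e-01  9.63969684e-01 -1.41903524e+02]
 [ 0.00000000e+00  0.00000000e+00  0.00000000e+00  1.00000000e+00]]
```

View pics/w1.png

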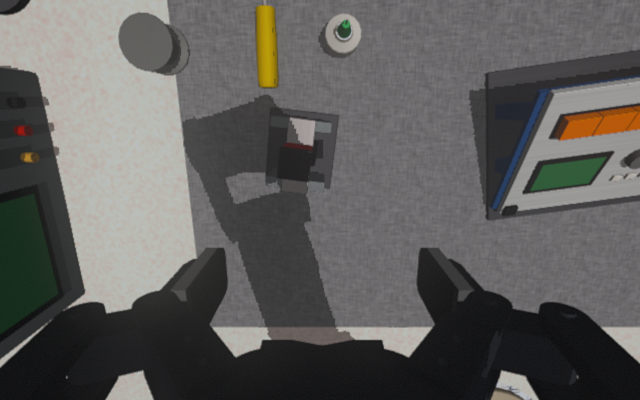

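The roller appears at about (297,160) in the wrist view, clear of the spool, bottle and screwdriver. I'll fit its handle top, crossbar and stand walls from the depth map.

```bash
cat >> h.py <<'E'
def wcloud(c,pos,rot):
    P=cloud(c); T=c['tool_from_camera']; P=P@T[:3,:3].T+T[:3,3]
    q=R.from_quat(np.array(rot)[[1,2,3,0]]); return (P.reshape(-1,3)@q.as_matrix().T+pos).reshape(400,640,3)
def roller(P,box=(450,580,240,370)):
    Z=P[...,2]; inb=(P[...,0]>box[0])&(P[...,0]<box[1])&(P[...,1]>box[2])&(P[...,1]<box[3])
    for n,a,b in(('top',124,140),('bar',71,82),('wall',58,68),('base',4,20)):
        Q=P[inb&(Z>a)&(Z<b)]
        if len(Q)<6: continue
        print(n,len(Q),Q[:,2].mean().round(1),cv2.minAreaRect(Q[:,:2].astype(np.float32)),Q[:,:2].mean(0).round(1))
E
python3 - <<'E'
from h import *
d=np.load('w1.npz'); c={k:d[k] for k in d}; c.pop('eye',0)
P=wcloud(c,d['pos'],d['rot']); roller(P)
print(np.histogram(P[100:190,260:340,2],bins=range(0,150,6)))
for n in('top','side'):
    roller(cloud(dict(np.load(n+'.npz'))))
hsv=cv2.cvtColor(c['pixels'],cv2.COLOR_RGB2HSV)
o=(hsv[...,0]>3)&(hsv[...,0]<16)&(hsv[...,1]>150)&(P[...,1]<100)&(P[...,2]>60)
Q=P[o];print(Q.mean(0),Q.min(0),Q.max(0))
E
```

```text
top 1021 129.6 ((511.2593994140625, 300.56280517578125), (30.945037841796875, 31.112150192260742), 82.44068908691406) [511.8 300.5]
bar 1010 75.5 ((511.1593933105469, 300.66632080078125), (30.14592742919922, 83.88013458251953), 82.5185546875) [519.9 299.3]
wall 704 63.3 ((511.6106872558594, 301.63580322265625), (69.78977966308594, 83.28370666503906), 83.3316421508789) [514.2 301.5]
base 2157 7.6 ((511.7544860839844, 301.75958251953125), (90.09048461914062, 99.05198669433594), 83.43289947509766) [519.9 296.8]
(array([1336, 2007,   24,   29,   30,   68,   94,   33,   27,   33,  661,
         10,  925,   16,   20,   19,   16,   22,   19,   22,    5, 1021,
          0,    0]), array([  0,   6,  12,  18,  24,  30,  36,  42,  48,  54,  60,  66,  72,
        78,  84,  90,  96, 102, 108, 114, 120, 126, 132, 138, 144]))
top 100 130.1 ((512.58349609375, 300.7503356933594), (31.753150939941406, 30.494388580322266), 81.52610778808594) [512.8 300.6]
bar 156 76.0 ((513.6148681640625, 306.9224853515625), (45.30541229248047, 83.41178131103516), 80.93131256103516) [510.4 300.4]
wall 74 63.5 ((512.819
[... 161 characters left out ...]
.72486877441406, 129.62142944335938), 0.6563518643379211) [509.8 299.9]
top 110 129.2 ((510.7214050292969, 301.5071105957031), (33.3605842590332, 32.5465202331543), 79.89698791503906) [509.5 303.4]
bar 190 75.5 ((510.48388671875, 303.11865234375), (37.001956939697266, 85.23524475097656), 84.7932357788086) [507.3 305.5]
wall 119 63.5 ((509.9527282714844, 302.76336669921875), (71.92253875732422, 82.87165832519531), 83.0611801147461) [506.7 316. ]
base 431 8.6 ((519.2639770507812, 308.76568603515625), (114.6461181640625, 125.28038024902344), 87.67161560058594) [505.3 324.6]
[550.41090138  -9.01773567 105.00818603] [533.37735883 -54.30285119  97.1635887 ] [567.3873664   29.52268805 111.8566784 ]
```

Request:
{"fn": "play_rows", "kwargs": {
  "deltas": [
    [0.38, 0.695, -0.5, 0, 0, -0.6, 1],
    [0, 0, -1, 0, 0, -0.6, 1],
    [0, 0, -0.9, 0, 0, 0, 1],
    [0, 0, 0, 0, 0, 0, 1],
    [0, 0, 0, 0, 0, 0, 1]
  ]
}}

```text
time_s: 2.45
eef_pos: [511.1, 298.0, 199.5]
ee_rot: [0.0, 0.998, -0.064, -0.001]
force: [0.1, 0.6, 1.5]
grip_width: 1.003
```

Request:
{"fn": "play_rows", "kwargs": {
  "deltas": [
    [0, 0.06, -0.9, 0, 0, 0, 1],
    [0, 0, -0.9, 0, 0, 0, 1],
    [0, 0, -0.6, 0, 0, 0, 1],
    [0, 0, -0.3, 0, 0, 0, 1],
    [0, 0, 0, 0, 0, 0, 1],
    [0, 0, 0, 0, 0, 0, 1]
  ]
}}

```text
time_s: 2.95
eef_pos: [512.7, 301.7, 93.9]
ee_rot: [-0.001, 0.998, -0.064, 0.002]
force: [-0.0, 0.5, 0.5]
grip_width: 1.0
```

Request:
{"fn": "play_rows", "kwargs": {
  "deltas": [
    [0, 0, 0, 0, 0, 0, -1],
    [0, 0, 0, 0, 0, 0, -1],
    [0, 0, 0, 0, 0, 0, -1],
    [0, 0, 0, 0, 0, 0, -1],
    [0, 0, 0, 0, 0, 0, -1],
    [0, 0, 0, 0, 0, 0, -1],
    [0, 0, 0, 0, 0, 0, -1],
    [0, 0, 0, 0, 0, 0, -1]
  ],
  "squeeze": 90
}}

```text
time_s: 3.62
eef_pos: [511.6, 301.7, 92.0]
ee_rot: [-0.0, 0.998, -0.064, 0.0]
force: [-0.7, -0.8, 5.6]
grip_width: 0.341
```

Request:
{"fn": "play_rows", "kwargs": {
  "deltas": [
    [0, 0, 0.3, 0, 0, 0, -1],
    [0, 0, 0.6, 0, 0, 0, -1],
    [0, 0, 0.9, 0, 0, 0, -1],
    [0, 0, 0.9, 0, 0, 0, -1],
    [0, 0, 0.9, 0, 0, 0, -1],
    [0, 0, 0.4, 0, 0, 0, -1],
    [0, 0, 0, 0, 0, 0, -1],
    [0, 0, 0, 0, 0, 0, -1]
  ]
}}

```text
time_s: 4.28
eef_pos: [511.2, 301.6, 251.0]
ee_rot: [-0.0, 0.998, -0.064, -0.0]
force: [0.1, 0.7, -3.2]
grip_width: 0.336
```

Run:
```python
from h import *
s=sensors.sense(); print(s['eef_pos'],s['ee_rot'],s['joints'],s['force'])
c=capture('wrist'); a=c['pixels']
P=wcloud(c,s['eef_pos'],s['ee_rot']);
# handle/bar in tool frame
q=R.from_quat(np.array(s['ee_rot'])[[1,2,3,0]]); L=(P-s['eef_pos'])@q.as_matrix()
for n,x0,x1 in(('near',-60,60),):
    m=(abs(L[...,0])<60)&(abs(L[...,1])<30)&(L[...,2]>5)&(L[...,2]<110); print(m.sum()); Q=L[m]
    print(np.histogram(Q[:,2],bins=range(5,115,5)))
    b=(Q[:,2]>8)&(Q[:,2]<40); print(Q[b].min(0),Q[b].max(0),Q[b].mean(0))
c2=capture('side'); save('w2',np.vstack([a[:,:],c2['pixels']])[:, :]); 
cv2.imwrite('pics/w2.png',cv2.resize(np.hstack([a,c2['pixels']])[:,:,::-1],(800,250)))
# refine easel pose: orange from wrist cloud
hsv=cv2.cvtColor(a,cv2.COLOR_RGB2HSV)
o=(hsv[...,0]>3)&(hsv[...,0]<16)&(hsv[...,1]>150)&(P[...,1]<100)&(P[...,2]>60)
if o.sum(): print(P[o].mean(0),P[o].min(0),P[o].max(0))
```

```text
[511.15178758 301.62222706 251.01725443] [-2.08274872e-06  9.97959647e-01 -6.38477544e-02 -8.04081842e-05] [3.35837245e-01 4.54640023e-01 1.24383981e+00 6.69656205e-05
 1.44325933e+00 2.03440748e+00] [ 0.11644349  0.71462455 -3.20616217]
3664
(array([ 186,  184, 3107,   94,   54,    0,    0,    0,    0,    0,   31,
          8,    0,    0,    0,    0,    0,    0,    0,    0,    0]), array([  5,  10,  15,  20,  25,  30,  35,  40,  45,  50,  55,  60,  65,
        70,  75,  80,  85,  90,  95, 100, 105, 110]))
[ 12.75512404 -15.12402907   8.00827263] [42.25163708 15.00917591 28.93190226] [28.30837155 -0.03179743 16.6011987 ]
[544.69721222  25.14587195 102.88973333] [532.9511906   13.40524377  91.87552093] [558.15433527  29.61844402 111.32526223]
```

View pics/w2.png

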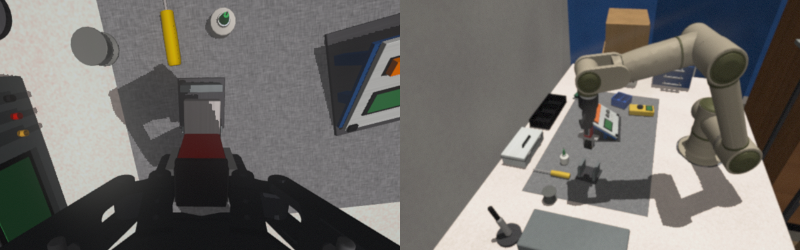

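The roller is held square and central: the bar is symmetric about the tool y axis and its end is at tool x = 42. Next I'll carry it over, tilting on the way, to a standoff above the middle of the strip.

Request:
{"fn": "play_rows", "kwargs": {
  "deltas": [
    [-0.075, -0.92, 0, 0, 0, 0.85, -1],
    [-0.075, -0.92, 0, 0, 0, 0.85, -1],
    [-0.075, -0.92, 0, 0, 0, 0.85, -1],
    [-0.075, -0.92, 0, 0.124, -0.883, 0, -1],
    [-0.075, -0.92, 0, 0.124, -0.883, 0, -1],
    [-0.075, -0.92, 0, 0.124, -0.883, 0, -1],
    [-0.075, -0.92, 0, 0.124, -0.883, 0, -1],
    [-0.075, -0.92, 0, 0.124, -0.883, 0, -1]
  ]
}}

```text
time_s: 5.05
eef_pos: [486.1, 7.5, 249.8]
ee_rot: [-0.016, 0.971, 0.068, 0.23]
force: [0.8, 0.5, -2.8]
grip_width: 0.343
```

Request:
{"fn": "play_rows", "kwargs": {
  "deltas": [
    [-0.075, -0.92, -0.1, 0.124, -0.883, 0, -1],
    [-0.075, -0.9, -0.3, 0, 0, 0, -1],
    [0, 0, -0.2, 0, 0, 0, -1],
    [0, 0, 0, 0, 0, 0, -1],
    [0, 0, 0, 0, 0, 0, -1]
  ]
}}

```text
time_s: 5.47
eef_pos: [481.8, -54.7, 226.6]
ee_rot: [-0.021, 0.963, 0.067, 0.262]
force: [0.4, 0.7, -2.8]
grip_width: 0.339
```

```bash
cat > e.py <<'E'
from h import *
import sys
s=sensors.sense(); M=R.from_quat(np.array(s['ee_rot'])[[1,2,3,0]]).as_matrix()
print(s['eef_pos'].round(2),s['joints'].round(3),s['force'].round(2))
print('tool x yaw',np.degrees(np.arctan2(M[1,0],M[0,0])).round(2),'x-elev',np.degrees(np.arcsin(M[2,0])).round(2),'y-elev',np.degrees(np.arcsin(M[2,1])).round(2))
c=capture('wrist'); P=wcloud(c,s['eef_pos'],s['ee_rot']); save(sys.argv[1],c['pixels'])
np.savez(sys.argv[1]+'.npz',P=P,px=c['pixels'],pos=s['eef_pos'],M=M)
hsv=cv2.cvtColor(c['pixels'],cv2.COLOR_RGB2HSV); H,S,V=[hsv[...,i].astype(int) for i in range(3)]
o=(H>3)&(H<16)&(S>150)&(V>60)&(P[...,2]>60)
g=(S<40)&(V>100)&(P[...,2]>25)&(P[...,2]<117)&(P[...,0]>400)&(P[...,0]<680)&(abs(P[...,1]+60)<125)
Q=P[g]; w=np.ones(len(Q),bool)
for i in range(10):
    m=Q[w].mean(0); n=np.linalg.svd(Q[w][::5]-m,full_matrices=False)[2][2]; n*=np.sign(n[2]); w=abs((Q-m)@n)<(8 if i<5 else 3)
print('panel',w.sum(),n.round(4),'tilt',np.arccos(n[2]).round(4),'yaw',np.arctan2(-n[1],-n[0]).round(4))
Q=P[o]; mo=Q.mean(0); ax=np.linalg.svd(Q-mo,full_matrices=False)[2]
print('orange',o.sum(),mo.round(1),'axis',ax[0].round(4),'above panel',np.percentile((Q-m)@n,[5,50,95]).round(1))
l=np.array([-n[1],n[0],0]);l/=np.linalg.norm(l); l*=np.sign(l[1]); u=np.cross(l,n)
C=s['eef_pos']
for k,v in(('u',u),('l',l)): print(k,v.round(4),'orange range rel TCP',np.percentile((Q-C)@v,[0.5,99.5]).round(1))
print('TCP above panel',((C-m)@n).round(2),'tool.n',(M.T@n).round(4),'tool.u',(M.T@u).round(4))
E
python3 e.py w3
```

```text
[481.83 -54.67 226.61] [-0.534 -0.016  1.994  0.467  0.793  0.628] [ 0.36  0.73 -2.84]
tool x yaw 7.91 x-elev 30.43 y-elev -0.35
panel 13725 [-0.5241 -0.0747  0.8484] tilt 0.5579 yaw 0.1417
orange 3366 [554.9 -62.6 104.8] axis [-0.1422  0.9898  0.0068] above panel [ 6.8  9.7 10.9]
u [0.8399 0.1198 0.5294] orange range rel TCP [-16.8   6.9]
l [-0.1412  0.99   -0.    ] orange range rel TCP [-96.4  71.4]
TCP above panel 151.21 tool.n [-0.0268 -0.0051 -0.9996] tool.u [ 0.9996 -0.0033 -0.0268]
```

View pics/w3.png

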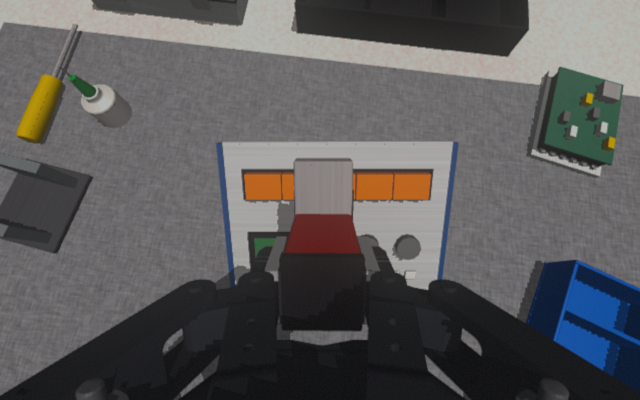

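The view shows the strip clear at rows 170–200, columns 243–432, with the roller square over it. The fit matches the given sizes and slope. Now I'll align exactly and go to a standoff over trim4.

Request:
{"fn": "play_rows", "kwargs": {
  "deltas": [
    [0.118, 0.483, -0.376, -0.007, -0.087, 0, -1],
    [0.118, 0.483, -0.376, -0.007, -0.087, 0, -1],
    [0.118, 0.483, -0.376, -0.007, -0.087, 0, -1],
    [0, 0, 0, 0, 0, 0, -1],
    [0, 0, 0, 0, 0, 0, -1],
    [0, 0, 0, 0, 0, 0, -1]
  ]
}}

```text
time_s: 6.02
eef_pos: [497.0, 3.6, 183.5]
ee_rot: [-0.019, 0.958, 0.069, 0.276]
force: [-0.2, -0.1, -2.8]
grip_width: 0.343
```

```bash
python3 e.py w4
```

```text
[497.02   3.57 183.5 ] [-0.369  0.055  2.062  0.494  0.578  0.701] [-0.23 -0.09 -2.76]
tool x yaw 8.35 x-elev 32.17 y-elev 0.15
panel 18232 [-0.5244 -0.0747  0.8482] tilt 0.5583 yaw 0.1415
orange 5321 [557.2 -75.7 105.3] axis [-0.1648  0.9824  0.0876] above panel [ 6.   9.7 10.8]
u [0.8397 0.1197 0.5297] orange range rel TCP [-13.3  10.2]
l [-0.1411  0.99   -0.    ] orange range rel TCP [-151.2  -23.1]
TCP above panel 102.4 tool.n [ 0.0033  0.001  -1.    ] tool.u [1.     0.0035 0.0033]
```

Request:
{"fn": "play_rows", "kwargs": {
  "deltas": [
    [0.06, 0.008, -0.113, 0, 0, 0, -1],
    [0.06, 0.008, -0.113, 0, 0, 0, -1],
    [0.06, 0.008, -0.113, 0, 0, 0, -1],
    [0.06, 0.008, -0.113, 0, 0, 0, -1],
    [0, 0, 0, 0, 0, 0, -1],
    [0, 0, 0, 0, 0, 0, -1],
    [0, 0, 0, 0, 0, 0, -1]
  ]
}}

```text
time_s: 6.65
eef_pos: [507.3, 3.6, 165.7]
ee_rot: [-0.018, 0.958, 0.068, 0.278]
force: [-3.9, -0.8, 7.5]
grip_width: 0.339
```

```bash
cat > f.py <<'E'
from h import *
n=np.array([-.5255,-.0745,.8475]); l=np.array([-.1411,.99,0]); u=np.cross(l,n)
C0=np.array([481.83,-54.67,226.61])-5*u-12.5*l-151.2*n
s=sensors.sense(); d=s['eef_pos']-C0; f=s['force']-[0,0,-3]
M=R.from_quat(np.array(s['ee_rot'])[[1,2,3,0]]).as_matrix()
print(s['time_s'],'u,l,n of TCP:',(d@u).round(2),(d@l).round(2),(d@n).round(2),'F u,l,n',(f@u).round(2),(f@l).round(2),(f@n).round(2),'tq',s['wrist_torque'].round(3),'tool.n',(M.T@n).round(4),'y.u',(M[:,1]@u).round(4),s['grip_width'])
E
python3 f.py; python3 e.py w5
```

```text
6.65 u,l,n of TCP: 1.03 66.66 81.86 F u,l,n 2.16 -0.26 10.99 tq [-0.022 -0.012 -0.044] tool.n [ 0.0041  0.0029 -1.    ] y.u 0.0016 0.3390300666601683
[507.31   3.61 165.72] [-0.357  0.108  2.061  0.528  0.526  0.671] [-3.92 -0.82  7.46]
tool x yaw 8.22 x-elev 32.29 y-elev 0.21
panel 20185 [-0.5246 -0.075   0.8481] tilt 0.5585 yaw 0.142
orange 6209 [557.3 -76.  105.2] axis [-0.1621  0.9841  0.0727] above panel [ 6.7  9.7 10.8]
u [0.8395 0.1201 0.5299] orange range rel TCP [-12.4  11. ]
l [-0.1416  0.9899 -0.    ] orange range rel TCP [-149.9  -21.9]
TCP above panel 81.88 tool.n [ 0.0051  0.0035 -1.    ] tool.u [1.     0.0012 0.0051]
```

Request:
{"fn": "play_rows", "kwargs": {
  "deltas": [
    [0.013, 0.002, -0.021, -0.006, 0.04, 0, -1],
    [0.035, -0.2475, 0, 0, 0, 0, -1],
    [0.035, -0.2475, 0, 0, 0, 0, -1],
    [0.035, -0.2475, 0, 0, 0, 0, -1],
    [0.035, -0.2475, 0, 0, 0, 0, -1],
    [0, 0, 0, 0, 0, 0, -1]
  ]
}}

```text
time_s: 7.2
eef_pos: [513.3, -36.8, 164.7]
ee_rot: [-0.018, 0.959, 0.068, 0.275]
force: [-5.1, 1.6, 9.1]
grip_width: 0.342
```

```bash
python3 f.py
```

```text
7.2 u,l,n of TCP: 0.74 25.79 80.88 F u,l,n 2.38 2.34 12.81 tq [0.188 0.041 0.132] tool.n [-8.0e-04  2.6e-03 -1.0e+00] y.u 0.0007 0.34235132153033154
```

Request:
{"fn": "play_rows", "kwargs": {
  "deltas": [
    [0.035, -0.2475, 0, 0, 0, 0, -1],
    [0.035, -0.2475, 0, 0, 0, 0, -1],
    [0.035, -0.2475, 0, 0, 0, 0, -1],
    [0.035, -0.2475, 0, 0, 0, 0, -1],
    [0.035, -0.2475, 0, 0, 0, 0, -1],
    [0, 0, 0, 0, 0, 0, -1]
  ]
}}

```text
time_s: 7.7
eef_pos: [520.2, -87.0, 164.6]
ee_rot: [-0.017, 0.959, 0.068, 0.275]
force: [-5.5, -1.0, 7.9]
grip_width: 0.339
```

```bash
python3 f.py
```

```text
7.7 u,l,n of TCP: 0.48 -24.84 80.9 F u,l,n 1.04 -0.2 12.24 tq [-0.123  0.285 -0.079] tool.n [-0.0011  0.004  -1.    ] y.u 0.001 0.33876652416214464
```

Request:
{"fn": "play_rows", "kwargs": {
  "deltas": [
    [0.035, -0.2475, 0, 0, 0, 0, -1],
    [0.035, -0.2475, 0, 0, 0, 0, -1],
    [0.035, -0.2475, 0, 0, 0, 0, -1],
    [0.035, -0.2475, 0, 0, 0, 0, -1],
    [0.035, -0.2475, 0, 0, 0, 0, -1],
    [0, 0, 0, 0, 0, 0, -1]
  ]
}}

```text
time_s: 8.2
eef_pos: [527.2, -136.7, 164.7]
ee_rot: [-0.017, 0.959, 0.068, 0.275]
force: [-5.0, -0.8, 8.0]
grip_width: 0.339
```

```bash
python3 f.py; python3 e.py w6
```

```text
8.2 u,l,n of TCP: 0.36 -75.05 81.0 F u,l,n 1.58 -0.05 11.99 tq [-0.191  0.362 -0.039] tool.n [-0.0012  0.0044 -1.    ] y.u 0.001 0.33941882583743116
[ 527.17 -136.71  164.68] [-0.654  0.215  1.931  0.636  0.684  0.338] [-4.97 -0.76  8.  ]
tool x yaw 8.18 x-elev 31.99 y-elev 0.26
panel 19743 [-0.5243 -0.0751  0.8482] tilt 0.5582 yaw 0.1423
orange 6275 [554.6 -40.6  99.9] axis [-0.1303  0.9907 -0.0383] above panel [2.6 4.  5. ]
u [0.8396 0.1203 0.5297] orange range rel TCP [-12.2  11.6]
l [-0.1418  0.9899 -0.    ] orange range rel TCP [ 21.8 158.9]
TCP above panel 81.08 tool.n [ 1.0e-04  5.1e-03 -1.0e+00] tool.u [1.e+00 4.e-04 1.e-04]
```

The visible pieces now measure 4.0 mm above the panel, which is fully home. I'll roll back along the whole strip once to make sure.

Request:
{"fn": "play_rows", "kwargs": {
  "deltas": [
    [-0.035, 0.2475, 0, 0, 0, 0, -1],
    [-0.035, 0.2475, 0, 0, 0, 0, -1],
    [-0.035, 0.2475, 0, 0, 0, 0, -1],
    [-0.035, 0.2475, 0, 0, 0, 0, -1],
    [-0.035, 0.2475, 0, 0, 0, 0, -1],
    [-0.035, 0.2475, 0, 0, 0, 0, -1],
    [-0.035, 0.2475, 0, 0, 0, 0, -1]
  ]
}}

```text
time_s: 8.83
eef_pos: [517.1, -65.4, 164.6]
ee_rot: [-0.018, 0.959, 0.068, 0.275]
force: [-6.1, -1.6, 7.5]
grip_width: 0.34
```

Request:
{"fn": "play_rows", "kwargs": {
  "deltas": [
    [-0.035, 0.2475, 0, 0, 0, 0, -1],
    [-0.035, 0.2475, 0, 0, 0, 0, -1],
    [-0.035, 0.2475, 0, 0, 0, 0, -1],
    [-0.035, 0.2475, 0, 0, 0, 0, -1],
    [-0.035, 0.2475, 0, 0, 0, 0, -1],
    [-0.035, 0.2475, 0, 0, 0, 0, -1],
    [-0.035, 0.2475, 0, 0, 0, 0, -1],
    [0, 0, 0, 0, 0, 0, -1]
  ]
}}

```text
time_s: 9.5
eef_pos: [507.0, 5.2, 164.5]
ee_rot: [-0.018, 0.959, 0.069, 0.275]
force: [-5.8, -0.7, 7.4]
grip_width: 0.338
```

```bash
python3 f.py
```

```text
9.5 u,l,n of TCP: 0.28 68.31 80.84 F u,l,n 0.58 0.15 11.93 tq [0.046 0.425 0.003] tool.n [-0.0015  0.0012 -1.    ] y.u 0.0026 0.3381119694575902
```

Request:
{"fn": "play_rows", "kwargs": {
  "deltas": [
    [-0.066, -0.009, 0.106, 0, 0, 0, -1],
    [-0.132, -0.019, 0.212, 0, 0, 0, -1],
    [-0.4, -0.06, 0.64, 0, 0, 0, -1],
    [-0.5, -0.07, 0.8, 0, 0, 0, -1],
    [0, 0, 0.5, 0, 0, 0, -1],
    [0, 0, 0, 0, 0, 0, -1],
    [0, 0, 0, 0, 0, 0, -1]
  ]
}}

```text
time_s: 10.08
eef_pos: [463.0, -2.2, 254.1]
ee_rot: [-0.018, 0.959, 0.069, 0.274]
force: [-0.1, -0.0, -3.7]
grip_width: 0.339
```

```bash
python3 f.py; python3 e.py w7
python3 - <<'E'
from h import *
d=np.load('w7.npz'); P=d['P']; hsv=cv2.cvtColor(d['px'],cv2.COLOR_RGB2HSV)
n=np.array([-.5255,-.0745,.8475]); l=np.array([-.1411,.99,0]); u=np.cross(l,n)
C0=np.array([481.83,-54.67,226.61])-5*u-12.5*l-151.2*n
D=P-C0; a,b,h=D@u,D@l,D@n
for y in(-68,-34,0,34,68):
    m=(abs(a)<10)&(abs(b-y)<13)&(abs(h)<15)&(hsv[...,1]>150)&(hsv[...,0]<16); print(y,m.sum(),np.median(h[m]) if m.sum() else None)
E
```

```text
10.0833 u,l,n of TCP: 10.07 67.12 180.46 F u,l,n -0.5 -0.03 -0.54 tq [-0.057  0.592  0.071] tool.n [-0.0022  0.0017 -1.    ] y.u 0.0018 0.33893539697866154
[463.03  -2.24 254.08] [-0.423 -0.124  2.026  0.404  0.796  0.785] [-0.13 -0.05 -3.72]
tool x yaw 8.23 x-elev 31.93 y-elev 0.16
panel 12439 [-0.5234 -0.0748  0.8488] tilt 0.5571 yaw 0.142
orange 2676 [559.9 -80.5 100.5] axis [-0.1924  0.9673  0.1652] above panel [2.5 3.9 5.1]
u [0.8402 0.1201 0.5288] orange range rel TCP [-21.5   2. ]
l [-0.1415  0.9899 -0.    ] orange range rel TCP [-151.   -31.4]
TCP above panel 180.46 tool.n [ 1.0e-04  2.3e-03 -1.0e+00] tool.u [1.0e+00 1.4e-03 1.0e-04]
-68 479 3.9369576971168567
-34 480 3.978388744190263
0 481 3.915225982772388
34 269 4.003809297344019
68 0 None
```

Trims 0–3 all measure 3.9–4.0 mm, so they are home; trim4 was hidden behind the roller. I'm returning above the stand and will check trim4 and the in-hand pose from there.

Request:
{"fn": "play_rows", "kwargs": {
  "deltas": [
    [0.134, 0.84, 0, -0.125, 0.878, 0, -1],
    [0.134, 0.84, 0, -0.125, 0.878, 0, -1],
    [0.134, 0.84, 0, -0.125, 0.878, 0, -1],
    [0.134, 0.84, 0, -0.125, 0.878, 0, -1],
    [0.134, 0.84, 0, -0.125, 0.878, 0, -1],
    [0.134, 0.84, 0, -0.125, 0.878, 0, -1],
    [0.134, 0.84, 0, 0, 0, -0.865, -1],
    [0.134, 0.84, 0, 0, 0, -0.865, -1]
  ]
}}

```text
time_s: 10.8
eef_pos: [504.8, 261.3, 250.4]
ee_rot: [-0.001, 1.0, -0.02, 0.008]
force: [1.1, -1.2, -2.5]
grip_width: 0.338
```

Request:
{"fn": "play_rows", "kwargs": {
  "deltas": [
    [0.134, 0.84, 0, 0, 0, -0.865, -1],
    [0, 0, 0, 0, 0, 0, -1],
    [0, 0, 0, 0, 0, 0, -1],
    [0, 0, 0, 0, 0, 0, -1]
  ]
}}

```text
time_s: 11.13
eef_pos: [509.6, 292.4, 251.8]
ee_rot: [0.0, 0.998, -0.063, 0.009]
force: [0.6, -0.4, -3.3]
grip_width: 0.339
```

```bash
cat > g.py <<'E'
from h import *
import sys
s=sensors.sense(); M=R.from_quat(np.array(s['ee_rot'])[[1,2,3,0]]).as_matrix()
print(s['time_s'],s['eef_pos'].round(2),s['force'].round(2),'yaw',np.degrees(np.arctan2(M[1,0],M[0,0])).round(2),'z',M[:,2].round(4))
c=capture('wrist'); P=wcloud(c,s['eef_pos'],s['ee_rot']); L=(P-s['eef_pos'])@M; save(sys.argv[1],c['pixels'])
m=(abs(L[...,0])<60)&(abs(L[...,1])<30)&(L[...,2]>8)&(L[...,2]<40); Q=L[m]
if len(Q): print('in hand',m.sum(),Q.min(0).round(2),Q.max(0).round(2),Q.mean(0).round(2))
b=m&(L[...,2]>13)&(L[...,2]<21)&(abs(L[...,1])<13)&(L[...,0]>20)&(L[...,0]<40); Q=L[b]
if len(Q)>20: print('bar plane', np.linalg.lstsq(np.c_[Q[:,:2],np.ones(len(Q))],Q[:,2],rcond=None)[0].round(4))
b=m&(L[...,0]>20); Q=L[b]
if len(Q)>20: print(cv2.minAreaRect(Q[:,:2].astype(np.float32)))
# stand walls
w=(P[...,2]>60)&(P[...,2]<67)&(P[...,0]>440)&(P[...,0]<590)&(P[...,1]>230)&(P[...,1]<380); Q=P[w]
print('walls',w.sum(),cv2.minAreaRect(Q[:,:2].astype(np.float32)) if len(Q)>5 else '')
hsv=cv2.cvtColor(c['pixels'],cv2.COLOR_RGB2HSV)
n=np.array([-.5255,-.0745,.8475]); l=np.array([-.1411,.99,0]); u=np.cross(l,n)
D=P-(np.array([481.83,-54.67,226.61])-5*u-12.5*l-151.2*n); a,bb,h=D@u,D@l,D@n
for y in(34,68):
    m=(abs(a)<10)&(abs(bb-y)<13)&(abs(h)<15)&(hsv[...,1]>150)&(hsv[...,0]<16); print('trim',y,m.sum(),np.median(h[m]) if m.sum() else None)
E
python3 g.py w8
```

```text
11.1333 [509.62 292.39 251.84] [ 0.61 -0.43 -3.26] yaw -7.25 z [ 0.0175 -0.0012 -0.9998]
in hand 3507 [ 12.72 -15.11   8.02] [42.29 14.92 28.93] [28.29 -0.05 16.57]
bar plane [ 2.70000e-03 -1.45000e-02  1.65106e+01]
((31.146099090576172, -0.08764457702636719), (30.02947998046875, 22.2828426361084), 89.9224853515625)
walls 939 ((511.5000305175781, 302.08148193359375), (69.20809936523438, 82.2223129272461), 83.49991607666016)
trim 34 0 None
trim 68 370 4.1862849461221625
```

Trim4 is home too and the roller hasn't slipped in the hand. Now I'll correct the residual 1° tilt and the offset, then lower.

Request:
{"fn": "play_rows", "kwargs": {
  "deltas": [
    [0.05, 0.23, 0, 0, 0.167, 0, -1],
    [0, 0, -0.6, 0, 0, 0, -1],
    [0, 0, -0.4, 0, 0, 0, -1],
    [0, 0, 0, 0, 0, 0, -1],
    [0, 0, 0, 0, 0, 0, -1]
  ]
}}

```text
time_s: 11.6
eef_pos: [511.9, 300.8, 213.8]
ee_rot: [0.0, 0.998, -0.064, 0.001]
force: [0.1, -1.2, -2.5]
grip_width: 0.337
```

```bash
python3 g.py w9
```

```text
11.6 [511.88 300.83 213.75] [ 0.1  -1.18 -2.5 ] yaw -7.39 z [ 1.9e-03 -7.0e-04 -1.0e+00]
in hand 3502 [ 12.87 -15.1    8.07] [42.32 15.05 28.85] [28.32 -0.04 16.6 ]
bar plane [ 7.00000e-04 -1.02000e-02  1.65911e+01]
((31.16276741027832, 0.01448822021484375), (30.0722599029541, 22.290611267089844), 89.87055206298828)
walls 1172 ((512.0712890625, 301.65765380859375), (69.89849853515625, 81.36275482177734), 83.3630142211914)
trim 34 0 None
trim 68 0 None
```

Request:
{"fn": "play_rows", "kwargs": {
  "deltas": [
    [-0.01, 0.02, -0.6, 0, 0, 0, -1],
    [0, 0, -0.8, 0, 0, 0, -1],
    [0, 0, -0.7, 0, 0, 0, -1],
    [0, 0, -0.5, 0, 0, 0, -1],
    [0, 0, -0.3, 0, 0, 0, -1],
    [0, 0, -0.1, 0, 0, 0, -1],
    [0, 0, 0, 0, 0, 0, -1],
    [0, 0, 0, 0, 0, 0, -1]
  ]
}}

```text
time_s: 12.32
eef_pos: [512.3, 302.7, 95.6]
ee_rot: [-0.0, 0.998, -0.064, 0.003]
force: [-1.0, -1.8, -3.0]
grip_width: 0.346
```

Request:
{"fn": "play_rows", "kwargs": {
  "deltas": [
    [-0.015, -0.02, -0.05, 0, 0, 0, -1],
    [0, 0, -0.025, 0, 0, 0, -1],
    [0, 0, 0, 0, 0, 0, -1],
    [0, 0, 0, 0, 0, 0, -1]
  ]
}}

```text
time_s: 12.65
eef_pos: [511.5, 301.8, 92.1]
ee_rot: [-0.0, 0.998, -0.064, 0.003]
force: [0.8, -1.5, 3.9]
grip_width: 0.346
```

```bash
python3 g.py w10
```

```text
12.65 [511.47 301.79  92.11] [ 0.8  -1.51  3.86] yaw -7.34 z [ 5.2e-03  1.0e-04 -1.0e+00]
in hand 4848 [ 12.8  -29.99   8.03] [42.2  30.   39.99] [3.046e+01 2.000e-02 2.038e+01]
bar plane [ 6.10000e-03 -8.20000e-03  1.64682e+01]
((31.10383415222168, -0.002429962158203125), (22.18836784362793, 59.98829650878906), 0.043455034494400024)
walls 1581 ((546.7836303710938, 297.4620666503906), (70.07085418701172, 12.738863945007324), 83.39022827148438)
trim 34 0 None
trim 68 0 None
```

Seated: the force is now +3.9 N and the pose matches the grasp pose. Releasing, then retreating straight up.

Request:
{"fn": "play_rows", "kwargs": {
  "deltas": [
    [0, 0, 0, 0, 0, 0, 0],
    [0, 0, 0, 0, 0, 0, 1],
    [0, 0, 0, 0, 0, 0, 1],
    [0, 0, 0, 0, 0, 0, 1],
    [0, 0, 0, 0, 0, 0, 1],
    [0, 0, 0, 0, 0, 0, 1],
    [0, 0, 0, 0, 0, 0, 1]
  ]
}}

```text
time_s: 13.28
eef_pos: [510.9, 301.7, 91.0]
ee_rot: [0.0, 0.998, -0.064, 0.002]
force: [-0.2, 0.4, -0.5]
grip_width: 1.0
```

Request:
{"fn": "play_rows", "kwargs": {
  "deltas": [
    [0, 0, 0.3, 0, 0, 0, 1],
    [0, 0, 0.6, 0, 0, 0, 1],
    [0, 0, 0.9, 0, 0, 0, 1],
    [0, 0, 0.9, 0, 0, 0, 1],
    [0, 0, 0.9, 0, 0, 0, 1],
    [-0.4, -0.7, 0.9, 0, 0, 0, 1],
    [0, 0, 0, 0, 0, 0, 1],
    [0, 0, 0, 0, 0, 0, 1]
  ]
}}

```text
time_s: 13.95
eef_pos: [497.3, 277.2, 268.8]
ee_rot: [-0.001, 0.998, -0.064, 0.004]
force: [-0.7, -0.7, -0.1]
grip_width: 1.003
```

Run:
```python
from h import *
s=sensors.sense(); print(s['time_s'],s['eef_pos'],s['grip_width'],s['force'])
c=capture('wrist'); P=wcloud(c,s['eef_pos'],s['ee_rot']); roller(P)
t=capture('top'); a=np.load('top.npz')['pixels']
hsv=lambda x:cv2.cvtColor(x,cv2.COLOR_RGB2HSV)
Pt=cloud(t); h=hsv(t['pixels'])
n=np.array([-.5255,-.0745,.8475]); l=np.array([-.1411,.99,0]); u=np.cross(l,n)
for nm,Q,px in(('wrist',P,c['pixels']),('top',Pt,t['pixels']),('top0',cloud(dict(np.load('top.npz'))),a)):
    h=hsv(px); D=Q-(np.array([481.83,-54.67,226.61])-5*u-12.5*l-151.2*n)
    for y in(-68,-34,0,34,68):
        m=(abs(D@u)<9)&(abs(D@l-y)<12)&(abs(D@n)<15)&(h[...,1]>150)&(h[...,0]<16); print(nm,y,m.sum(),np.median((D@n)[m]).round(2) if m.sum() else None)
cv2.imwrite('pics/fin.png',np.vstack([np.hstack([cv2.resize(x[80:300,170:500],(400,267)) for x in(a,t['pixels'])]),cv2.resize(c['pixels'],(800,330))[:, :]])[:,:,::-1])
```

```text
13.95 [497.26216432 277.24539297 268.81412702] 1.0032612107558057 [-0.72714111 -0.73472331 -0.09650445]
top 1203 129.5 ((511.5120849609375, 302.2080078125), (30.79668617248535, 30.935457229614258), 82.52864837646484) [512.  301.9]
bar 1109 75.4 ((511.4810485839844, 302.23602294921875), (30.06113052368164, 82.69037628173828), 83.07344818115234) [520.9 300.5]
wall 774 63.3 ((511.3713073730469, 302.09893798828125), (69.32328033447266, 81.93179321289062), 83.0160903930664) [514.3 300.3]
base 2322 7.6 ((511.87030029296875, 301.9585266113281), (89.60299682617188, 99.1410140991211), 83.33030700683594) [520.5 293.1]
wrist -68 0 None
wrist -34 0 None
wrist 0 0 None
wrist 34 213 4.04
wrist 68 408 4.16
top -68 39 4.2
top -34 37 3.98
top 0 37 4.64
top 34 39 2.66
top 68 39 4.47
top0 -68 33 8.93
top0 -34 38 9.01
top0 0 39 10.2
top0 34 37 9.15
top0 68 35 8.56
```

View pics/fin.png

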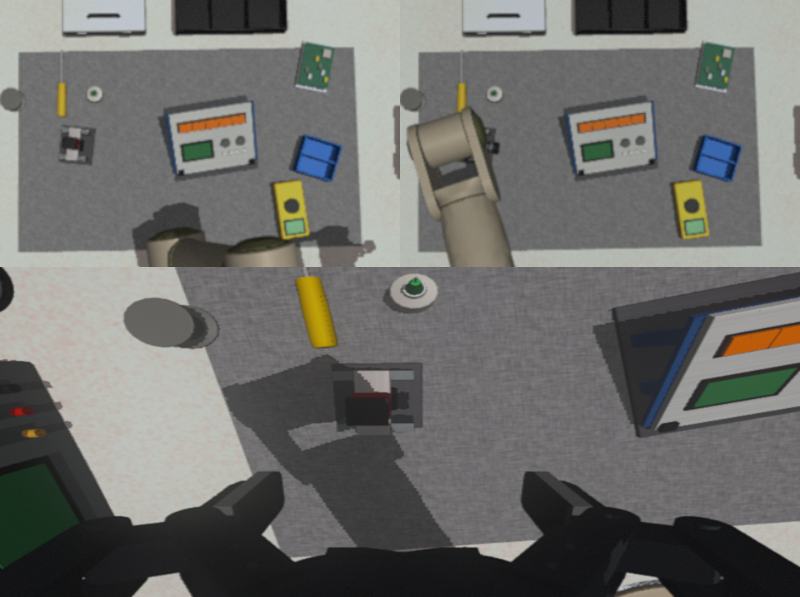

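The view shows the roller upright in its stand (about (377,400) in the lower picture). The bystanders are where they started, all five trims are home, and the gripper is open and clear.

```bash
python3 -c "
from rig import order; print(order.finish_job())"
```

```text
the job is handed in; nothing more can be done
None
```

I rolled the strip home with the roller, put the roller back in its stand and handed the job in at about 14 s of the 56 s allowed.

- **Rolling:** I made two passes (there and back) with the wheel square to the panel within about 0.3°. The press measured about 11 to 13 N at each stop.
- **Trim pieces:** In the wrist-camera checks all five tops read 3.9–4.2 mm above the panel face; fully home is 4 mm. The coarser top camera read 2.7–4.6 mm against 8.6–10.2 mm at the start. One piece (y = +34) read 2.7 there, below its stop, but the wrist camera gave 4.0, so I took that as noise.
- **Roller:** It is upright in its stand, with the crossbar top at 75.4 mm and the handle top at 129.5 mm. It sits within about 2 mm and 1° of where it started.
- **Other things:** The bin, module, meter and bottle look unmoved in the before/after pictures. The screwdriver and spool, partly hidden by the arm in the last top view, also look in place from the wrist camera. The gripper is open and clear.
- **Disagreement:** The top camera placed the strip about 4 mm further up-slope than the wrist camera. I used the wrist camera, whose height agreed with the given 96 mm.

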